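Close the slide squash press and hold its cam at full lift

TASK

Squash the preparation in the slide press: with the cam lever still down, swing the press's open upper half down until both halves meet edge to edge all round, then take the lever by its black handle and turn it up to the cam's highest lift, where the lever stands straight up. The lever springs back when let go, so hold it there and finish with the handle still held; leave the loose things on the worktop where they stand.

Things in the scene. Friction and masses are not known exactly. Their poses are not given: they have to be found in the camera images.
- slide_press: bare-metal squash press for microscope slides, fixed to the worktop: dark base plate 130 (x) x 124 (y) x 10 mm, on it a lower half-shell 90 x 96 mm whose edge (parting plane) is 52 mm above the worktop. Origin: centre of the base's underside on the worktop. Its x axis points from the lever-handle side at the front to the hinge at the back, y to the left, z up
- press_lid (a joint): angle (rad) of the upper half-shell (90x96x18 mm frame, clear window) about its hinge: 0 = shut; starts open at 1.2 to 1.6 (near upright), stop at 1.9. The stiff hinge (0.2 N m) lets it stay wherever it is left. Catch pins on its sides pass the hook plates on the cam shaft only while the lever reads under 0.3; a raised lever blocks them
- lid_hinge (a point): middle of the upper half's hinge axis, which runs along the press's y; 50 mm behind the press's origin and 52 mm above the worktop
- lid_bar (a point): middle of the round bar of the bail handle on the upper half's free edge: 9 mm thick, parallel to the press's y, 65 mm free between its two arms, 35 mm clear of the shell's edge. It moves on a circle of 135 mm radius about the hinge axis; with the press shut it lies in front (at -x), 60 mm above the worktop
- cam_lever (a joint): angle (rad) of the cam lever: 0 = level, pointing to the press's front (-x); it grows as the lever is raised; 1.571 = straight up = highest lift of the cam; stop at 2.0, past the top, where the lift drops again. Starts between 0 and 0.25. A spring of 0.2 N m/rad pulls it back towards 0, with 0.09 N m of friction (3 to 5 N at the handle)
- cam_shaft (a point): point on the lever's turning axis level with the middle of the handle, 32 mm above the worktop and 100 mm to the right (-y) of the press's origin; the axis runs along the press's y
- cam_handle: black round revolving grip at the lever's end, 16 mm thick and 66 mm long, parallel to the press's y, sticking out to the right of the flat lever; it spins freely on its spindle, so a gripper can keep its own orientation while the lever turns. Origin at its middle, 95 mm from the shaft axis
- slide_platen (a joint): lift (m) of the steel platen that carries the glass slide inside the press, driven by the eccentric: 0.004 x sin(lever angle), thus 0.004 at the highest lift
- timer: small white bench timer, 38x72x58 mm, loose on the right of the worktop; origin under its centre
- petri_1: clear petri dish, 66 mm across, 15 mm high, loose, just left of the press; origin under its centre
- petri_2: a second such dish, farther left
- bottle_reagent_1: brown reagent bottle with black cap, 48 mm across, 98 mm high, loose, on the right; origin under its centre
- beaker: clear beaker, 77 mm across, 86 mm high, loose, at the far right; origin under its centre
- forceps: steel forceps 120 mm long, lying on the log book at the left; origin under the centre

How it is judged:
By the outcome, as a careful person would: the job done as asked, in the order asked, and still so for the second after the job is handed in, while the arm keeps its last pose, push and grip.
It also fails if it takes over 51 s, if anything falls off the work surface, if the arm or the gripper's body presses on something with over 40 N, if the wrist force passes 120 N, or if a joint passes its speed limit or range.

ROBOT

A 7-joint arm with a two-finger parallel gripper is mounted at the origin on a cart in front of the work surface, level with it; the furniture and walls round the work are solid. World frame = base frame: x ahead of the robot, y to its left, z up, the work surface at z = 0. Lengths are in m, angles in rad, forces in N, time in s.
With the tool pointing down it reaches from about 0.35 to 0.9 m from the base axis. Payload 7.2 kg.
Tool frame: the origin (TCP) lies on the centre line of the jaws, within the pads' length; the fingertips stand 22 mm ahead of it and the grasp point (between the pads) lies 3 mm ahead of it; z points along the fingers, y is the line along which they close (so a half turn about z gives the same grasp; the last joint's range is limited). The gripper opens to 88 mm and grips with 3 to 60 N. Pads are 20 mm wide; open, the fingers measure 115 mm over their backs; the gripper's body (75 mm by 178 mm) begins 61 mm behind the grasp point.
Start: joints at [-1.377, 0.411, -0.013, 1.596, 0.006, 1.134, -0.082], TCP at [0.162, 0.604, 0.245] pointing down, gripper open.
Joint ranges: [-2.95, 2.95], [-0.29, 1.99], [-1.47, 1.44], [0.14, 2.54], [-1.03, 4.17], [0.13, 1.85], [-2.86, 2.86]. Speed limits (rad/s): [2.39, 2.39, 3.01, 3.01, 3.14, 3.14, 3.14].

INTERFACE

Orientations are given as a rotation vector (axis times angle).
In Python, from station import ctrl gives the robot as it stands.
- The arm moves only by the tool move_arm, never from a script. Its argument "plan" is text: rows parted by semicolons, each of 5 numbers parted by spaces: the closure, from 0 (fully open) to 1 (shut), then the shift along the world's x, y, z in cm, then the turn about the world's z in rad. In form: fingers x y z turn; .... A call has 1 to 20 rows; each row shifts and turns the commanded pose from where the row before left it; what a row does not reach is not made up. A row lasts 1/8 s, in which the tool goes at most 62.5 mm and 10.7 degrees, less where a joint would pass 70% of its speed; a pose out of reach is approached as far as the arm can. A call is refused whole if a number of a shift passes 6.25 or a number of a turn 0.188, either way. A call with a gripper value outside its range is refused whole. The fingers move at their own pace and stop on an object; "squeeze" is the grip in N (left out, the last holds). Time passes only in rows, so rows that do not move let the fingers close. It gives the time, the measured TCP pose, the force, the opening and the grip force at its end, in the units of the state.
- ctrl.state(): the state, without advancing time (a new reading comes with each control period).
- ctrl.snapshot(name): name is "side" or "top" or "wrist"; returns a dict with "image" (400x640x3 uint8, red, green, blue), "mtx" (3x3 intrinsics, pixels), "R" (3x3) and "t" (3): a world point X has camera coordinates R X + t; the wrist camera has in their place "tool_from_camera" (4x4, takes a point from camera to tool coordinates, whose origin is the TCP and whose axes are the flange's). Camera axes: x right, y down, z forward; pixel columns grow to the right and rows downward; lengths in m; the calibration is good to about 2 mm. A picture is of the moment at which its call begins: read the wrist's pose just before it. There is no depth.
- ctrl.close_job(): hands the job in; it is judged then, once.
Trained networks look in the newest picture that a camera, given by its name, has taken for a name from the list of things; names that differ only in an ending like _2 or _b are one class to them, and where a whole thing is asked for, a point or a joint stands for the part that bears it (a point fixed in the world has none). Each returns a list of dicts, best first, with "conf" (0 to 1); they miss things now and then, are a little off and sometimes report something else, mostly with a low value. They report only what shows in the picture. A call takes as long as a camera call.
- ctrl.recognise(camera, query): "extent" ([left, top, width, height] in pixels, round what is visible of it).
- ctrl.cut_out(camera, query): "pixels" (400x640 bool, what is visible of it) and "extent" ([left, top, width, height] in pixels, round what is visible of it).
The state is a dict: "time_s": time; "joint_positions": joint angles; "joint_vel": joint speeds; "joint_efforts": joint torques, N m; "tool_pos": TCP position; "tcp_rot": TCP orientation; "wrist_force": force on the tool from outside, world axes, zero at the start; "moment": the same for the moment, N m; "opening": finger opening in m; "grasp_force": force on a finger pad.
Only numpy, scipy, OpenCV 4.12 (cv2) and the standard library are available. Lean on these libraries where they do the work, as an engineer would, in place of code of your own. Each camera call takes 0.05 s, during which the arm holds its last target. There are 200 camera calls.

## Working session

There is one attempt and no reset: what is moved stays moved. The work goes in short steps, Python scripts to look and compute and a tool call to move; the robot and the scene stay as the last step left them, time stands still between calls to the robot, and variables do not carry over. Pictures are saved under pics/ and viewed, at most 10 in all, crops included, and the job is handed in when it is done.

Besides the shell and the picture viewer there is one more tool, called after "Emit:" as name(argument=value, ...) on one line, values as JSON. move_arm: Moves the arm, as the interface text tells. Its arguments: {"type":"object","properties":{"plan":{"type":"string"},"squeeze":{"type":"number"}},"required":["plan"]}

```bash
mkdir -p pics
cat > h.py <<'E'
from station import ctrl
import cv2, numpy as np
def snap(c,name=None):
    s=ctrl.snapshot(c)
    if name: cv2.imwrite(f'pics/{name}.png',s['image'][:,:,::-1])
    return s
def ray(s,u,v):
    d=s['R'].T@np.linalg.inv(s['mtx'])@np.array([u,v,1.]); return -s['R'].T@s['t'],d
def atz(s,u,v,z):
    o,d=ray(s,u,v); return o+d*(z-o[2])/d[2]
def proj(s,X):
    p=s['mtx']@(s['R']@np.asarray(X,float)+s['t']); return p[:2]/p[2]
E
python3 - <<'E'
from h import *
for c in ('side','top'):
    s=snap(c,c+'0'); print(c,-s['R'].T@s['t'])
    for q in ('slide_press','press_lid','cam_lever','cam_handle','lid_bar','timer','bottle_reagent_1'):
        print(q,[(np.round(r['conf'],2),np.round(r['extent'])) for r in ctrl.recognise(c,q)[:2]])
E
```

```text
side [ 0.17567716 -1.14382753  0.69963491]
slide_press [(np.float64(0.84), array([300., 148.,  58.,  87.]))]
press_lid [(np.float64(0.74), array([340., 148.,  18.,  51.]))]
cam_lever []
cam_handle [(np.float64(0.49), array([305., 217.,   4.,  14.]))]
lid_bar [(np.float64(0.81), array([341., 146.,  18.,  52.]))]
timer [(np.float64(0.62), array([361., 247.,  22.,  28.]))]
bottle_reagent_1 [(np.float64(0.77), array([368., 264.,  24.,  45.]))]
top [ 0.4226885  -0.12260717  1.30746643]
slide_press [(np.float64(0.87), array([283., 174.,  64.,  65.]))]
press_lid [(np.float64(0.83), array([284., 174.,  40.,  15.]))]
cam_lever [(np.float64(0.71), array([288., 199.,  59.,  37.]))]
cam_handle []
lid_bar [(np.float64(0.78), array([287., 173.,  36.,  14.]))]
timer [(np.float64(0.6), array([389., 196.,  27.,  12.]))]
bottle_reagent_1 [(np.float64(0.5), array([425., 198.,  22.,  17.])), (np.float64(0.29), array([286., 173.,  59.,  63.]))]
```

```bash
python3 -c "
import cv2,numpy as np
a=cv2.imread('pics/side0.png');b=cv2.imread('pics/top0.png');print(a.shape)"
```

```text
(400, 640, 3)
```

View pics/side0.png

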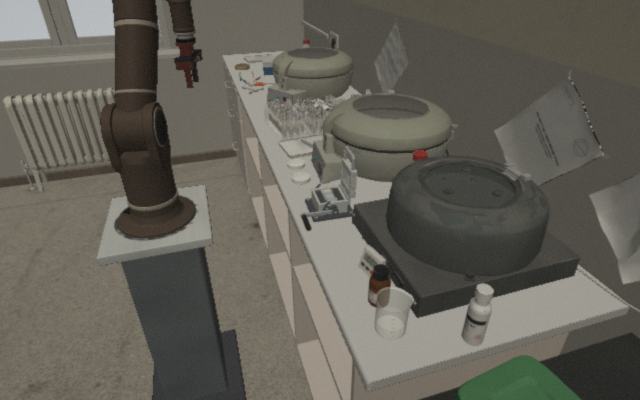

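View pics/top0.png

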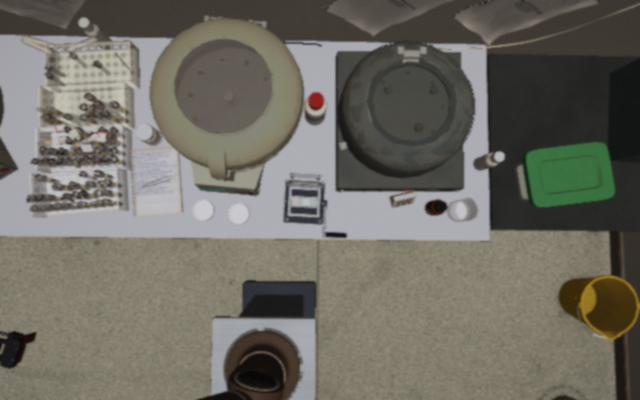

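The side view shows the press at about (330,195), its open lid upright at (349,175) and the black handle at (306,221). In the top view the base is at about (304,200), and the handle at (336,235), near the front edge.

Run:
```python
from h import *
a=cv2.imread('pics/side0.png')[135:245,285:395];b=cv2.imread('pics/top0.png')[160:250,265:365]
f=lambda i:cv2.resize(i,(400,400*i.shape[0]//i.shape[1]),interpolation=cv2.INTER_CUBIC)
a,b=f(a),f(b); h=max(a.shape[0],b.shape[0]); o=np.zeros((h,800,3),np.uint8); o[:a.shape[0],:400]=a;o[:b.shape[0],400:]=b
cv2.imwrite('pics/crop.png',o)
t=snap('top')
for q in ('slide_press','press_lid','cam_lever','cam_handle'):
    for r in ctrl.cut_out('top',q)[:1]:
        ys,xs=np.nonzero(r['pixels']); print(q,r['conf'],cv2.minAreaRect(np.c_[xs,ys].astype(np.float32)))
for uv in ((305,200),(336,235)): print(atz(t,*uv,0.03))
print(t['mtx'][0,0])
```

```text
slide_press 0.73 ((314.70770263671875, 205.26153564453125), (65.78744506835938, 61.793601989746094), 3.1798300743103027)
press_lid 0.77 ((304.5690002441406, 180.32757568359375), (39.10886764526367, 13.153733253479004), 3.3664603233337402)
cam_lever 0.66 ((318.5017395019531, 213.77069091796875), (69.1745376586914, 26.601072311401367), 40.23635482788086)
cam_handle 0.46 ((336.0, 235.0), (4.0, 20.0), 90.0)
[ 0.51597627 -0.12379872  0.03      ]
[ 0.40910747 -0.22036691  0.03      ]
414.35535048444007
```

View pics/crop.png

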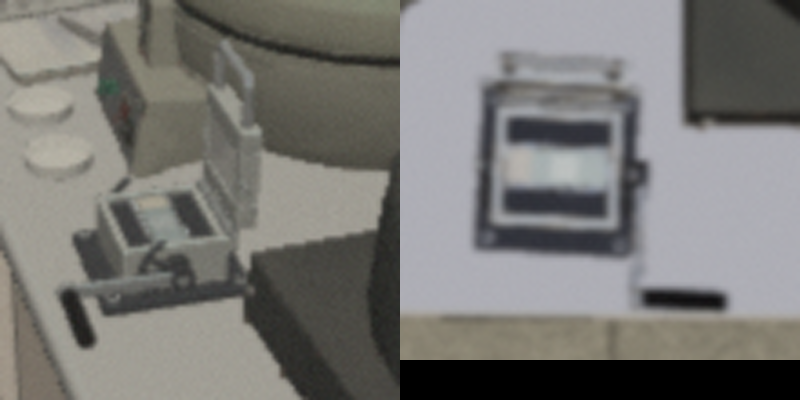

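```bash
cat > model.py <<'E'
import numpy as np
def pts(p):
    x,y,w,lid,lev=p; R=np.array([[np.cos(w),-np.sin(w),0],[np.sin(w),np.cos(w),0],[0,0,1]])
    L={'BL':(-.065,.062,.01),'BR':(-.065,-.062,.01),'TR':(.065,-.062,.01),'TL':(.065,.062,.01)}
    a=np.arctan2(.008,.1348)+lid
    bar=(.05-.135*np.cos(a),0,.052+.135*np.sin(a))
    han=(-.095*np.cos(lev),-.1,.032+.095*np.sin(lev))
    L.update(bar=bar,han=han,h1=(han[0],-.067,han[2]),h2=(han[0],-.133,han[2]),shaft=(0,-.1,.032))
    return {k:R@np.array(v)+[x,y,0] for k,v in L.items()}
E
python3 - <<'E'
from h import *; from model import pts
from scipy.optimize import least_squares
T=snap('top');S=snap('side')
obs=[(T,'BL',283.75,221.25),(T,'BR',323.75,223.75),(T,'TL',284.5,180),(T,'TR',325,182.5),(T,'bar',306.25,175.5),(T,'han',336,234.75),(T,'h1',325.5,234.5),(T,'h2',346.5,235),(S,'bar',349.9,153.2),(S,'han',306.2,222.5)]
f=lambda p:np.concatenate([proj(s,pts(p)[k])-[u,v] for s,k,u,v in obs])
r=least_squares(f,[.51,-.12,0,1.4,.1],loss='soft_l1')
print(np.round(r.x,4)); print(np.round(r.fun.reshape(-1,2),1))
for k,v in pts(r.x).items(): print(k,np.round(v,4))
st=ctrl.state(); print({k:np.round(v,3) for k,v in st.items()})
w=ctrl.snapshot('wrist'); print(np.round(w['tool_from_camera'],3))
E
```

```text
[ 0.5104 -0.1235 -0.0427  1.5946 -0.0134]
[[ 0.2  0.6]
 [-0.2  0.2]
 [ 1.8  0.6]
 [ 0.6  0.2]
 [-0.1 -0. ]
 [-0.3 -0.4]
 [-0.5 -0.8]
 [-0.1 -0.1]
 [-0.1 -1.9]
 [ 0.2 -0.1]]
BL [ 0.4481 -0.0588  0.01  ]
BR [ 0.4428 -0.1827  0.01  ]
TR [ 0.5727 -0.1882  0.01  ]
TL [ 0.578  -0.0643  0.01  ]
bar [ 0.5716 -0.1261  0.1865]
han [ 0.4112 -0.2193  0.0307]
h1 [ 0.4127 -0.1864  0.0307]
h2 [ 0.4098 -0.2523  0.0307]
shaft [ 0.5062 -0.2234  0.032 ]
{'time_s': np.float64(1.15), 'joint_positions': array([-1.377,  0.411, -0.013,  1.596,  0.006,  1.134, -0.082]), 'joint_vel': array([ 0.   , -0.002,  0.003,  0.001, -0.003,  0.001,  0.001]), 'joint_efforts': array([-2.0000e-03, -5.8774e+01,  6.3900e-01, -2.9138e+01, -5.4000e-02,
        1.0000e-02,  0.0000e+00]), 'tool_pos': array([0.162, 0.604, 0.245]), 'tcp_rot': array([0.41 , 3.115, 0.   ]), 'wrist_force': array([-0.271,  0.205,  1.094]), 'moment': array([0.081, 0.035, 0.036]), 'grasp_force': np.float64(0.0), 'opening': np.float64(0.088)}
[[ 0.    -0.964 -0.266  0.073]
 [ 1.     0.     0.     0.001]
 [-0.    -0.266  0.964 -0.14 ]
 [ 0.     0.     0.     1.   ]]
```

Emit:
move_arm(plan="0 2 -5.6 0.8 -0.135;0 2 -5.6 0.8 -0.135;0 2 -5.6 0.8 -0.135;0 2 -5.6 0.8 -0.135;0 2 -5.6 0.8 -0.135;0 2 -5.6 0.8 -0.135;0 2 -5.6 0.8 -0.135;0 2 -5.6 0.8 -0.135;0 2 -5.6 0.8 -0.135;0 2 -5.6 0.8 -0.135;0.3 4.1 -3.4 -0.5 0;0.3 4.1 -3.4 -0.5 0;0.3 4.1 -3.4 -0.5 0;0.3 4.1 -3.4 -0.5 0;0.3 4.1 -3.4 -0.5 0;0.3 0 0 0 0;0.3 0 0 0 0", squeeze=15)

```text
time_s: 3.32
tool_pos: [0.5663, -0.1264, 0.2993]
tcp_rot: [-2.267, -2.174, 0.001]
wrist_force: [-0.5, 0.6, 0.4]
opening: 0.0618
grasp_force: 0.0
```

```bash
cat >> h.py <<'E'
from scipy.spatial.transform import Rotation as Ro
def wrist(name=None):
    st=ctrl.state(); s=snap('wrist',name); M=np.eye(4); M[:3,:3]=Ro.from_rotvec(st['tcp_rot']).as_matrix(); M[:3,3]=st['tool_pos']
    W=np.linalg.inv(M@s['tool_from_camera']); s['R'],s['t']=W[:3,:3],W[:3,3]; return s
E
python3 - <<'E'
from h import *; from model import pts
st=ctrl.state(); print({k:np.round(st[k],3) for k in ('time_s','tool_pos','tcp_rot','joint_positions')})
s=wrist('w1'); P=pts([.5104,-.1235,-.0427,1.5946,-.0134])
for k in P: print(k,np.round(proj(s,P[k])))
E
```

```text
{'time_s': np.float64(3.325), 'tool_pos': array([ 0.566, -0.126,  0.299]), 'tcp_rot': array([-2.267e+00, -2.174e+00,  1.000e-03]), 'joint_positions': array([-0.495,  0.369,  0.851,  1.674, -0.291,  1.233,  0.379])}
BL [228. 119.]
BR [235. 206.]
TR [324. 206.]
TL [324. 119.]
bar [324. 199.]
han [212. 236.]
h1 [210. 214.]
h2 [214. 257.]
shaft [278. 236.]
```

View pics/w1.png

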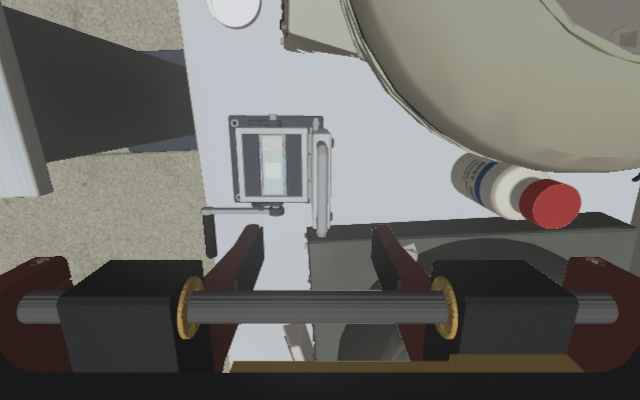

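The base, shaft and handle in the wrist view lie within 3–4 px of the model. The bail bar is at about (322,190), against a predicted (324,199). I'll descend and grip the bar.

Emit:
move_arm(plan="0.3 0.4 0 -4 0;0.3 0 0 -4 0;0.3 0 0 -3.2 0;0.3 0 0 0 0;0.9 0 0 0 0;0.9 0 0 0 0;0.9 0 0 0 0;0.9 0 0 0 0;0.9 0 0 0 0;0.9 0 0 0 0", squeeze=15)

```text
time_s: 4.62
tool_pos: [0.5707, -0.1263, 0.1876]
tcp_rot: [-2.267, -2.175, 0.0]
wrist_force: [-1.1, -0.1, 1.2]
opening: 0.0093
grasp_force: 0.6
```

Run:
```python
from h import *
S=snap('side','s2'); wrist('w2'); st=ctrl.state(); print(st['tool_pos'],st['opening'],st['grasp_force'],st['wrist_force'])
a=cv2.imread('pics/side0.png'); a=cv2.imread('pics/s2.png')[120:240,280:400]; a=cv2.resize(a,(400,400),interpolation=cv2.INTER_CUBIC); b=cv2.imread('pics/w2.png'); b=cv2.resize(b,(400,250),interpolation=cv2.INTER_AREA)
o=np.zeros((400,800,3),np.uint8); o[:,:400]=a; o[:250,400:]=b; cv2.imwrite('pics/c2.png',o)
```

```text
[ 0.57052977 -0.12633412  0.18757125] 0.008719281111095668 1.9634911604225636 [-1.27092082  0.40688979  0.34117086]
```

View pics/c2.png

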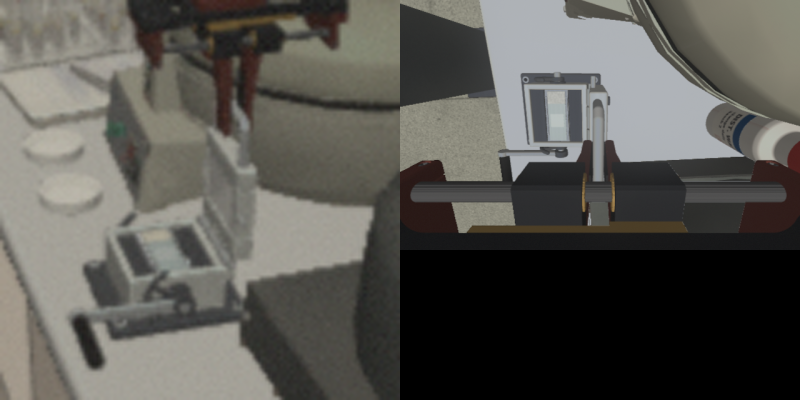

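The fingers hold the bar, at about (235,110) in the left panel. I'll close them fully and swing the lid through the first half of the arc.

Emit:
move_arm(plan="1 0 0 0 0;1 0 0 0 0;1 -1.35 0.06 0.05 0;1 -1.35 0.06 -0.09 0;1 -1.33 0.06 -0.22 0;1 -1.3 0.06 -0.36 0;1 -1.26 0.05 -0.48 0;1 -1.21 0.05 -0.61 0;1 -1.14 0.05 -0.72 0;1 -1.06 0.05 -0.83 0;1 0 0 0 0;1 0 0 0 0", squeeze=15)

```text
time_s: 6.22
tool_pos: [0.47, -0.1217, 0.1546]
tcp_rot: [-2.265, -2.174, 0.002]
wrist_force: [-0.9, 1.6, -0.9]
opening: 0.0085
grasp_force: 15.0
```

Emit:
move_arm(plan="1 -0.97 0.04 -0.94 0;1 -0.87 0.04 -1.03 0;1 -0.77 0.03 -1.11 0;1 -0.65 0.03 -1.18 0;1 -0.53 0.02 -1.24 0;1 -0.4 0.02 -1.29 0;1 -0.27 0.01 -1.1 0;1 0 0 0 0")

```text
time_s: 7.22
tool_pos: [0.426, -0.1199, 0.0753]
tcp_rot: [-2.266, -2.175, 0.001]
wrist_force: [2.3, 4.1, -3.3]
opening: 0.0087
grasp_force: 15.0
```

Emit:
move_arm(plan="1 -0.1 0 -0.5 0;1 0 0 -0.5 0;1 0 0 0 0")

```text
time_s: 7.6
tool_pos: [0.4247, -0.1199, 0.0658]
tcp_rot: [-2.266, -2.175, 0.001]
wrist_force: [-0.6, 3.4, -1.1]
opening: 0.0082
grasp_force: 15.0
```

Emit:
move_arm(plan="1 0 0 -0.3 0;1 0 0 -0.2 0;1 0 0 0 0")

```text
time_s: 7.98
tool_pos: [0.4242, -0.1199, 0.0608]
tcp_rot: [-2.266, -2.174, 0.002]
wrist_force: [-3.8, 3.5, -2.0]
opening: 0.0087
grasp_force: 15.0
```

Emit:
move_arm(plan="1 0 0 -0.3 0;1 0 0 0 0")

```text
time_s: 8.22
tool_pos: [0.4241, -0.1199, 0.058]
tcp_rot: [-2.265, -2.174, 0.001]
wrist_force: [-5.1, 2.9, 2.3]
opening: 0.0085
grasp_force: 15.0
```

Run:
```python
from h import *
S=snap('side','s3'); wrist('w3'); st=ctrl.state(); print(st['tool_pos'],st['opening'],st['grasp_force'],st['wrist_force'])
a=cv2.imread('pics/s3.png')[150:250,290:390]; a=cv2.resize(a,(400,400),interpolation=cv2.INTER_CUBIC); b=cv2.imread('pics/w3.png')[0:320,100:420]; b=cv2.resize(b,(400,400),interpolation=cv2.INTER_AREA)
cv2.imwrite('pics/c3.png',np.hstack([a,b]))
```

```text
[ 0.42408474 -0.11988388  0.05797698] 0.00834143943950643 15.00528484582901 [-4.98875533  3.88797111  1.15964948]
```

View pics/c3.png

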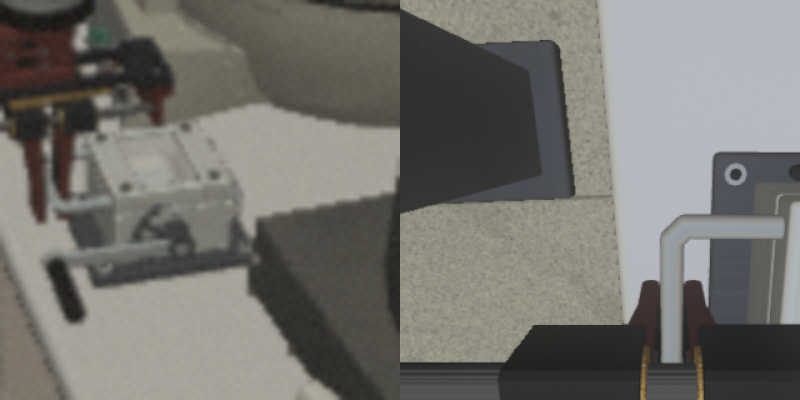

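The lid is almost shut: in the left panel the halves nearly meet at about (165,190). I'll push down until the force rises.

Emit:
move_arm(plan="1 0 0 -0.2 0;1 0 0 0 0")

```text
time_s: 8.57
tool_pos: [0.4241, -0.1201, 0.0567]
tcp_rot: [-2.266, -2.173, 0.0]
wrist_force: [-8.9, 4.3, 17.6]
opening: 0.0084
grasp_force: 15.0
```

Emit:
move_arm(plan="1 0 0 -0.2 0;1 0 0 0 0")

```text
time_s: 8.82
tool_pos: [0.4241, -0.1204, 0.0548]
tcp_rot: [-2.266, -2.173, -0.0]
wrist_force: [-10.4, 3.3, 20.0]
opening: 0.0083
grasp_force: 15.0
```

Emit:
move_arm(plan="1 0 0 -0.2 0;1 0 0 0 0")

```text
time_s: 9.07
tool_pos: [0.4241, -0.1207, 0.0528]
tcp_rot: [-2.267, -2.173, 0.0]
wrist_force: [-10.7, 1.9, 20.9]
opening: 0.0082
grasp_force: 15.0
```

Emit:
move_arm(plan="0.75 0 0 0 0;0.75 0 0 0 0;0.75 0 0 0 0;0.75 0 0 5 0;0.75 0 0 5.5 0;0.6 -0.6 -5.1 0 0;0.5 -0.7 -5.1 0 0;0.5 0 0 0 0;0.5 0 0 0 0")

```text
time_s: 10.2
tool_pos: [0.4121, -0.2219, 0.157]
tcp_rot: [-2.267, -2.174, 0.0]
wrist_force: [-0.3, 0.2, -0.5]
opening: 0.0437
grasp_force: 0.0
```

Run:
```python
from h import *; from model import pts
S=snap('side','s4'); s=wrist('w4'); st=ctrl.state(); print(st['tool_pos'],st['opening'],st['grasp_force'],st['wrist_force'])
P=pts([.5104,-.1235,-.0427,0,-.0134])
for k in P: print(k,np.round(proj(s,P[k])),np.round(proj(S,P[k])))
a=cv2.imread('pics/s4.png')[165:245,290:370]; a=cv2.resize(a,(400,400),interpolation=cv2.INTER_CUBIC); b=cv2.imread('pics/w4.png')[0:320,150:470]; b=cv2.resize(b,(400,400),interpolation=cv2.INTER_AREA)
cv2.imwrite('pics/c4.png',np.hstack([a,b]))
```

```text
[ 0.41238188 -0.22094616  0.15689144] 0.04428947386962088 0.0 [-0.0075352  -0.25941352 -0.50444321]
BL [353.  -2.] [304. 198.]
BR [349. 149.] [314. 219.]
TR [488. 149.] [356. 213.]
TL [511.  -2.] [343. 193.]
bar [331.  70.] [302. 195.]
han [316. 194.] [306. 222.]
h1 [316. 157.] [304. 216.]
h2 [316. 228.] [309. 229.]
shaft [422. 194.] [339. 217.]
```

View pics/c4.png

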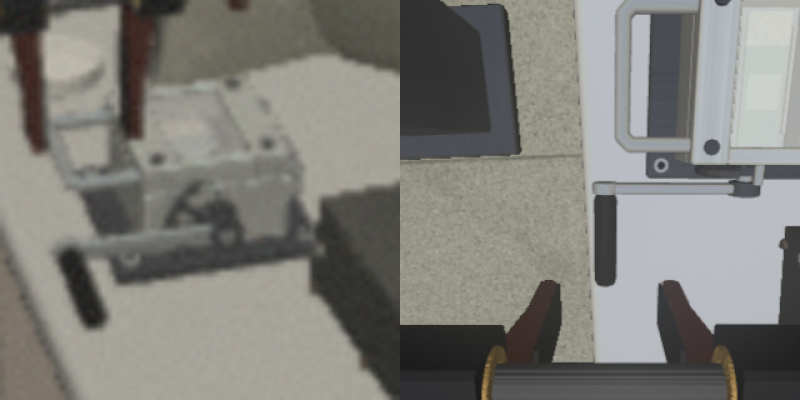

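The side view shows the lid shut, with the seam closed at about (220,178) in the left panel. In the right panel the handle is at column 605, rows 195–283, within about 2 px of the model. I'll go down and grip it.

Emit:
move_arm(plan="0.5 -0.1 0 -5 0;0.5 0 0 -4 0;0.5 0 0 -3.1 0;0.5 0 0 0 0;1 0 0 0 0;1 0 0 0 0;1 0 0 0 0;1 0 0 0 0;1 0 0 0 0", squeeze=30)

```text
time_s: 11.42
tool_pos: [0.4097, -0.222, 0.0364]
tcp_rot: [-2.266, -2.174, 0.001]
wrist_force: [-4.7, -0.4, 1.2]
opening: 0.0152
grasp_force: 30.0
```

Emit:
move_arm(plan="1 0.05 0 0.93 0;1 0.14 0 0.92 0;1 0.23 -0.01 0.9 0;1 0.31 -0.01 0.88 0;1 0.4 -0.02 0.84 0;1 0.48 -0.02 0.8 0;1 0.56 -0.02 0.75 0;1 0.63 -0.03 0.69 0;1 0 0 0 0")

```text
time_s: 12.55
tool_pos: [0.4399, -0.2234, 0.1041]
tcp_rot: [2.265, 2.175, 0.001]
wrist_force: [-4.9, -1.3, 4.4]
opening: 0.0153
grasp_force: 30.0
```

Emit:
move_arm(plan="1 0.69 -0.03 0.63 0;1 0.75 -0.03 0.55 0;1 0.8 -0.03 0.48 0;1 0.84 -0.04 0.4 0;1 0.88 -0.04 0.31 0;1 0.9 -0.04 0.23 0;1 0.92 -0.04 0.14 0;1 0.7 -0.03 0.04 0;1 0 0 0 0")

```text
time_s: 13.68
tool_pos: [0.5042, -0.2257, 0.1306]
tcp_rot: [-2.266, -2.175, 0.001]
wrist_force: [-2.8, -1.5, -9.8]
opening: 0.0151
grasp_force: 30.0
```

Run:
```python
from h import *; from model import pts
S=snap('side','s5');T=snap('top','t5'); st=ctrl.state(); print(st['tool_pos'],st['opening'],st['grasp_force'],st['wrist_force'])
P=pts([.5104,-.1235,-.0427,0,1.571])
for k in ('shaft','han','h1','h2','TR','BR'): print(k,np.round(P[k],3),np.round((proj(S,P[k])-[285,150])*4.21),np.round(proj(T,P[k])))
a=cv2.imread('pics/s5.png')[150:245,285:380]; a=cv2.resize(a,(400,400),interpolation=cv2.INTER_CUBIC)
b=wrist('w5')['image'][0:320,150:470,::-1]; b=cv2.resize(b,(400,400))
cv2.imwrite('pics/c5.png',np.hstack([a,b]))
```

```text
[ 0.50381413 -0.22558235  0.13064617] 0.01543372007827631 29.994394183158875 [ -2.30666549  -0.29951871 -10.69647909]
shaft [ 0.506 -0.223  0.032] [226. 282.] [337. 203.]
han [ 0.506 -0.223  0.127] [228. 162.] [340. 201.]
h1 [ 0.508 -0.19   0.127] [214. 138.] [328. 201.]
h2 [ 0.505 -0.256  0.127] [243. 187.] [351. 202.]
TR [ 0.573 -0.188  0.01 ] [298. 265.] [326. 183.]
BR [ 0.443 -0.183  0.01 ] [121. 292.] [324. 224.]
```

View pics/c5.png

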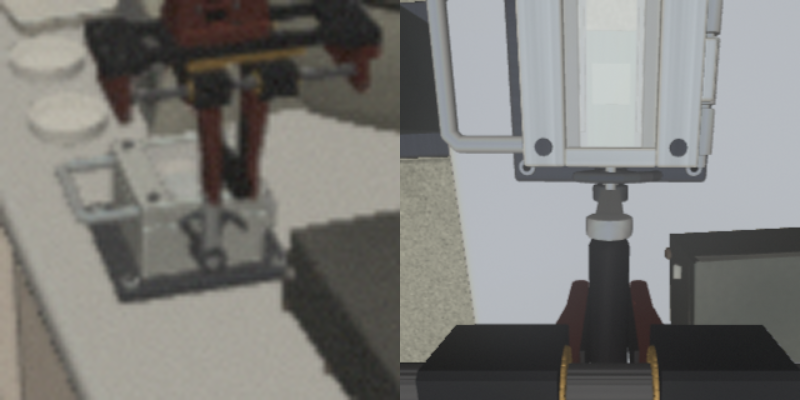

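The wrist view puts the handle at about column 608, above the shaft at 610 and midway along the base edge (515 to 706), so the lever stands upright. The lid is shut. I'll ease off the upward pull a little and hand the job in.

Emit:
move_arm(plan="1 0.05 0 -0.2 0;1 0 0 0 0;1 0 0 0 0")

```text
time_s: 14.2
tool_pos: [0.5049, -0.2262, 0.1297]
tcp_rot: [2.266, 2.174, 0.001]
wrist_force: [-4.4, -0.8, 2.3]
opening: 0.0154
grasp_force: 30.0
```

```bash
python3 -c "
from station import ctrl
print(ctrl.close_job())"
```

```text
the job is handed in; nothing more can be done
None
```

I shut the press lid until it pressed against its stop, turned the cam lever straight up as far as the pictures show, and handed the job in at about 14 s with the handle still gripped; I never touched the loose things, and the hand-in gave no verdict.

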